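# Close the tub and stamp its edge in the dock

### The job

Press the tub's raised lid down until it is fully shut, then slide the tub across the worktop, long side first, into the bay of the stamping dock. Push it against the dock's sprung plate so that the plate feels a steady 10 N or so for a good second (much less leaves no mark, 20 N damages the stamp), then let go and leave the tub square in the bay, close to the plate, with its lid shut. Keep the tub on the worktop and do not disturb the dish, the tape roll or the calculator.

Things in the scene. Friction and masses are not known exactly. Their poses are not given: they have to be found in the camera images.
- tub: Filled rectangular food tub, rounded corners, 104 (x) by 149 (y) mm, 60 mm high shut; loose. Origin: centre of underside, z up. Long sides (-x, +x) flat over the middle 80 mm; lid rim (52 mm from centre in x, top 9 mm) overhangs the walls. +x side starts roughly towards the dock. 0.4 to 0.9 kg, friction unknown: sliding alone takes 2 to 7 N, on top of what the plate feels.
- tub_lid (a joint): Height (m) of the tub's lid above shut (0); it starts 7 to 15 mm up. The flat lid covers the whole tub, moves straight up and down with little resistance and stays where left; its top is 60 mm plus this value above the tub's underside.
- dock: Stamping dock, fixed: bay between two aluminium rails, grey housing at the back. Origin: on the worktop, mid-bay, at the resting plate's front face; x points into the bay (the way the tub goes). Rails 28 mm high, inner faces 83 mm either side of the axis, from 65 mm in front of the origin to the housing, flared from 65 to 105 mm in front. Housing 48 to 90 mm behind, 200 wide, 69 high.
- plate: The dock's black sprung plate, 140 mm wide, 4 to 64 mm above the worktop. Origin: below the middle of its front face, axes as the dock's; at rest it coincides with the dock's origin. It yields up to 30 mm along x against a preloaded spring (starts at a few N; 10 N is well inside the travel, the hard end is too much) and springs back when let go, taking the tub along some of the way.
- dish: Bystander: round blue dish, 84 mm across, 24 mm high; origin at the centre of its underside.
- tape: Bystander: roll of tape lying flat, 96 mm across, 25 mm high; origin at the centre of its underside.
- calculator: Bystander: desk calculator lying flat, 153 by 103 mm, 13 mm high; origin at the centre of its underside.
There are look-alikes about, which are no part of the job. What is shaped like the tub but brown is not meant.

How it is judged:
On the way, in this order (a step that is already met when the one before it is completed fails the run):
1. the lid is pressed shut (value of joint tub_lid below 0.002 m), for 0.2 s.
2. the tub, square in the bay and with its lid shut, presses the plate with 6 to 14 N for 0.8 s (contact force between tub and plate between 6 and 14 N and value of joint tub_lid below 0.003 m and angle between the x axis of tub and the x axis of dock, either way round below 0.12 rad), for 0.8 s.
At the end, for the whole second after the job is handed in: The tub stands at rest on the worktop in the bay, within 12 mm of its axis, square to it within 7 degrees, its near long side no more than 15 mm in front of the resting plate (or up to 32 mm past that, plate pushed in), its lid shut (within 3 mm) (value of joint tub_lid below 0.003 m and x of tub in the frame of dock between -0.067 and -0.02 m and y of tub in the frame of dock between -0.012 and 0.012 m and angle between the x axis of tub and the x axis of dock, either way round below 0.12 rad and angle between tub's own z axis and vertical below 0.05 rad and height (world z) of tub below 0.004 m and linear speed of tub below 0.01 m/s); the robot touches nothing.
It fails at once if the plate was pushed with more than 20 N (contact force between tub and plate above 20 N).
It fails at once if the tub was lifted or tipped (height (world z) of tub above 0.02 m or angle between tub's own z axis and vertical above 0.25 rad).
It fails at once if a bystander was moved by more than 20 mm (distance of any of dish, tape, calculator from where it was at the start of the episode above 0.02 m).
It also fails if it takes over 70 s, if anything falls off the work surface, if the arm or the gripper's body presses on something with over 40 N, if the wrist force passes 120 N, or if a joint passes its speed limit or range.

### The arm

A 6-joint arm with a two-finger parallel gripper is mounted at the origin on a cart in front of the work surface, level with it; the furniture and walls round the work are solid. World frame = base frame: x ahead of the robot, y to its left, z up, the work surface at z = 0. Lengths are in m, angles in rad, forces in N, time in s.
With the tool pointing down it reaches from about 0.35 to 0.775 m from the base axis. Payload 7.3 kg.
Tool frame: the origin (TCP) lies at the centre of the arm's flange, where the gripper is bolted on; the fingertips stand 178 mm ahead of it and the grasp point (between the pads) lies 159 mm ahead of it; z points along the fingers, y is the line along which they close (so a half turn about z gives the same grasp; the last joint's range is limited). The gripper opens to 92 mm and grips with 3 to 60 N. Pads are 19 mm wide; open, the fingers measure 130 mm over their backs; the gripper's body (75 mm by 190 mm) begins 47 mm behind the grasp point.
Start: joints at [-1.394, 0.342, 1.524, -0, 1.275, -0.146], TCP at [0.167, -0.498, 0.405] pointing down, gripper open.
Joint ranges: [-2.53, 2.53], [-0.77, 2.02], [0.04, 2.7], [-1, 4.14], [0.28, 2.66], [-3.11, 3.11]. Speed limits (rad/s): [2.57, 2.57, 3.14, 3.14, 3.14, 3.14].

### API

Orientations are given as [roll, pitch, yaw] about the fixed x, y, z axes, in that order (R = Rz(yaw) Ry(pitch) Rx(roll)).
In Python, from station import arm gives the robot as it stands.
- The arm moves only by the tool carry_out, never from a script. Its argument "targets" is a list of rows, each a list of 3 entries, a list of its own where there are three numbers: the shift along the tool's x, y, z in mm, then the turn, a rotation vector about the tool's x, y, z in rad, then the closure, from -1 (fully open) to 1 (shut). In form: [[[tx, ty, tz], [rx, ry, rz], fingers], ...]. A call has 1 to 12 rows; each row is the pose to reach, as a shift and turn from the pose commanded when the call began, along the tool's axes at that moment; what a row does not reach only later rows make up. A row lasts 1/8 s, in which the tool goes at most 62.5 mm and 10.7 degrees, less where a joint would pass 70% of its speed; a pose out of reach is approached as far as the arm can. A call with a gripper value outside its range is refused whole. The fingers move at their own pace and stop on an object; "force" is the grip in N (left out, the last holds). Time passes only in rows, so rows that repeat a pose let the fingers close. It gives the time, the measured TCP pose, the force, the opening and the grip force at its end, in the units of the state.
- arm.read_state(): the state, without advancing time (a new reading comes with each control period).
- arm.grab_frame(name): name is "scene" or "top"; returns (picture, depth): 384x512x3 uint8, blue, green, red; 384x512 float32, m along the optical axis (not along the pixel's ray), 0 where there is no reading.
- arm.camera_model(name): a dict with "fov_y" (degrees; the focal length in pixels is half the picture's height over the tangent of half this angle, whatever the lens; pixels are square), "cx", "cy" (the principal point, pixels), "dist" ([k1, k2, p1, p2, k3] as OpenCV has them; the pictures are not rectified), "camera_from_world" (4x4, takes a point from world to camera coordinates). Camera axes: x right, y up, looking along -z (the intrinsics and any distortion apply to the point x, -y, -z); pixel columns grow to the right and rows downward; lengths in m; the calibration is good to about 2 mm. A picture is of the moment at which its call begins. camera_model takes no time and is no camera call.
- arm.sign_off(): hands the job in; it is judged then, once.
The state is a dict: "clock": time; "joint_pos": joint angles; "qd": joint speeds; "effort": joint torques, N m; "tcp_pos": TCP position; "tcp_rot": TCP orientation; "ft_force": force on the tool from outside, world axes, zero at the start; "wrist_torque": the same for the moment, N m; "width": finger opening in m; "grasp_force": force on a finger pad.
Only numpy, scipy, OpenCV 4.12 (cv2) and the standard library are available. Lean on these libraries where they do the work, as an engineer would, in place of code of your own. Each camera call takes 0.05 s, during which the arm holds its last target. There are 200 camera calls.

## Working session

There is one attempt and no reset: what is moved stays moved. The work goes in short steps, Python scripts to look and compute and a tool call to move; the robot and the scene stay as the last step left them, time stands still between calls to the robot, and variables do not carry over. Pictures are saved under pics/ and viewed, at most 10 in all, crops included, and the job is handed in when it is done.

Besides the shell and the picture viewer there is one more tool, called after "Emit:" as a command line: name --argument value ..., lists and objects as JSON in quotes. carry_out: Moves the arm, as the interface text tells. Its arguments: {"type":"object","properties":{"targets":{"type":"array","items":{"type":"array"}},"force":{"type":"number"}},"required":["targets"]}

```bash
mkdir -p pics; ls; cat > h.py <<'E'
import numpy as np, cv2
from station import arm
def cam(name):
    m=arm.camera_model(name); f=192/np.tan(np.radians(m["fov_y"])/2)
    K=np.array([[f,0,m["cx"]],[0,f,m["cy"]],[0,0,1]]); return K,np.array(m["dist"],float),np.array(m["camera_from_world"])
def ray(name,uv):
    K,d,T=cam(name); p=cv2.undistortPoints(np.array(uv,float).reshape(-1,1,2),K,d).reshape(-1,2)
    R,t=T[:3,:3],T[:3,3]; c=-R.T@t
    v=np.c_[p[:,0],-p[:,1],-np.ones(len(p))]@R
    return c,v   # v has unit depth
def onplane(name,uv,z):
    c,v=ray(name,uv); return c+v*((z-c[2])/v[:,2])[:,None]
def cloud(name,depth):
    uv=np.stack(np.meshgrid(np.arange(512),np.arange(384)),-1).reshape(-1,2)
    c,v=ray(name,uv); P=c+v*depth.reshape(-1,1); P[depth.reshape(-1)==0]=np.nan
    return P.reshape(384,512,3)
E
python3 - <<'E'
from h import *
im,d=arm.grab_frame("top"); im2,d2=arm.grab_frame("scene")
np.savez("f0.npz",t=im,td=d,s=im2,sd=d2)
cv2.imwrite("pics/top0.png",cv2.resize(im,(800,600))); cv2.imwrite("pics/scene0.png",cv2.resize(im2,(800,600)))
print(arm.read_state())
for n in("top","scene"):
    K,di,T=cam(n);print(K[0],di,-T[:3,:3].T@T[:3,3])
E
```

```text
pics
{'clock': 0.1, 'joint_pos': array([-1.39399721e+00,  3.42660247e-01,  1.52487265e+00,  5.10633445e-06,
        1.27538861e+00, -1.45992617e-01]), 'qd': array([ 0.00059593, -0.00034635, -0.00326345,  0.0003892 ,  0.00046058,
       -0.00073786]), 'effort': array([ 1.73006312e-03, -4.32003951e+01, -2.44695979e+01,  7.19945692e-02,
        5.25556575e-02, -4.63798779e-05]), 'tcp_pos': array([ 0.16654521, -0.49777477,  0.40412761]), 'tcp_rot': array([-3.14027865e+00, -1.98145267e-04,  3.22790113e-01]), 'ft_force': array([-0.41496097, -0.80058591, -0.0985655 ]), 'wrist_torque': array([0.01639663, 0.03671907, 0.01377167]), 'grasp_force': 0.0, 'width': 0.09175511542668466}
[408.00523149   0.         252.33797653] [-0.1248212  0.         0.         0.         0.       ] [0.39234476 0.0022919  1.31747501]
[356.12176078   0.         253.52160469] [-0.10207858  0.          0.          0.          0.        ] [0.08721501 0.7043423  0.91298169]
```

View pics/top0.png

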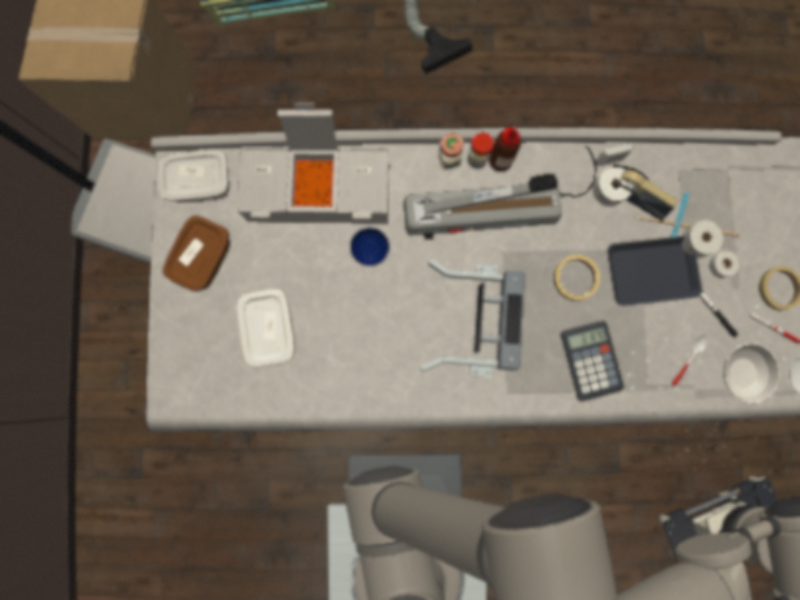

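View pics/scene0.png

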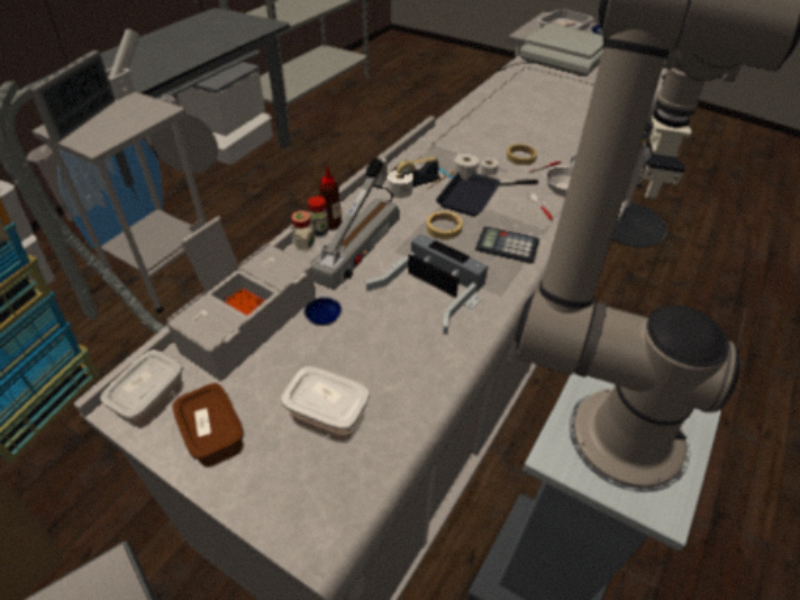

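The top view shows the white tub at (265,327) and a second pale box at (193,176) in the far corner, with the brown look-alike at (196,252). The dock is at (500,320), the dish at (370,246), the tape at (577,277) and the calculator at (592,360). The tub at (265,327) fits the description, because it is white and its long side faces the dock. I'll confirm that with a crop and the sizes and heights.

```bash
python3 - <<'E'
from h import *
z=np.load("f0.npz")
a=cv2.resize(z["t"][170:250,90:350],None,fx=3,fy=3,interpolation=cv2.INTER_CUBIC)
b=cv2.resize(z["s"][200:300,50:310],None,fx=3,fy=3,interpolation=cv2.INTER_CUBIC)
cv2.imwrite("pics/crop0.png",np.vstack([a,b]))
P=cloud("top",z["td"]); Q=cloud("scene",z["sd"])
print("table z",np.nanmedian(P[240:255,220:250,2]))
def comp(name,P,lo,hi,x0,x1,y0,y1):
    m=((P[...,2]>lo)&(P[...,2]<hi)&(P[...,0]>x0)&(P[...,0]<x1)&(P[...,1]>y0)&(P[...,1]<y1)).astype(np.uint8)
    n,l,s,c=cv2.connectedComponentsWithStats(m)
    for i in range(1,n):
        if s[i,4]<25: continue
        p=P[l==i]; r=cv2.minAreaRect((p[:,:2]*1000).astype(np.float32))
        print(name,s[i,4],"px",c[i].round(),"z med/95",np.nanpercentile(p[:,2],[50,95]).round(4),"rect",np.round(r[0],1),np.round(r[1],1),round(r[2],1))
comp("top high",P,.035,.12,.2,.85,-.5,.75)
comp("top low",P,.010,.035,.2,.7,-.5,.3)
comp("scene high",Q,.035,.12,.2,.85,-.5,.75)
E
```

```text
table z 0.000321865354949713
top high 129 px [323. 101.] z med/95 [0.085  0.1179] rect [ 843.8 -215.1] [39.6 12.3] 90.0
top high 59 px [307. 101.] z med/95 [0.0777 0.1071] rect [ 846.4 -164.4] [27.1  7. ] 89.7
top high 3805 px [201. 120.] z med/95 [0.1029 0.1086] rect [783.  174.7] [302.  134.7] 89.8
top high 26 px [288. 103.] z med/95 [0.0572 0.0713] rect [ 848.4 -104. ] [19.6  2.7] 89.4
top high 540 px [397. 117.] z med/95 [0.0507 0.0758] rect [ 804.6 -456.3] [81.8 87.7] 3.9
top high 896 px [123. 117.] z med/95 [0.0581 0.0637] rect [814.5 433.6] [ 71.6 148.1] 0.6
top high 2140 px [305. 135.] z med/95 [0.0558 0.1029] rect [ 747.9 -170.1] [ 97.9 322.5] 5.0
top high 1392 px [125. 162.] z med/95 [0.0585 0.0636] rect [666.1 422.5] [106.2 147.9] 64.4
top high 1119 px [323. 204.] z med/95 [0.0625 0.0715] rect [ 520.6 -194.6] [ 88.6 199.4] 84.6
top high 1474 px [170. 210.] z med/95 [0.0722 0.0775] rect [507.8 270.5] [147.5 101.6] 9.2
top low 170 px [236. 162.] z med/95 [0.0156 0.0267] rect [667.7  64.8] [63.6 81.4] 0.6
top low 204 px [397. 173.] z med/95 [0.0208 0.0261] rect [ 613.1 -464.2
[... 519 characters left out ...]
0.078  0.1158] rect [ 843.6 -210.1] [35.1 10.1] 84.2
scene high 4608 px [176. 185.] z med/95 [0.0797 0.106 ] rect [769.8   1. ] [660.7 151.4] 83.9
scene high 44 px [207. 138.] z med/95 [0.0708 0.1082] rect [ 846.4 -161.3] [ 6.6 22.3] 1.4
scene high 25 px [197. 150.] z med/95 [0.05   0.0681] rect [847.3 -98.8] [ 5.5 23.3] 1.1
scene high 910 px [285. 167.] z med/95 [0.0592 0.0696] rect [ 519.2 -190.6] [ 93.2 199.8] 85.5
scene high 986 px [ 94. 249.] z med/95 [0.0565 0.0613] rect [813.5 434.7] [ 72.9 149. ] 0.9
scene high 1691 px [208. 256.] z med/95 [0.0714 0.076 ] rect [509.8 273. ] [150.3 104.6] 9.6
scene high 1585 px [132. 270.] z med/95 [0.0573 0.0614] rect [665.  423.6] [102.4 150.4] 63.5
```

View pics/crop0.png

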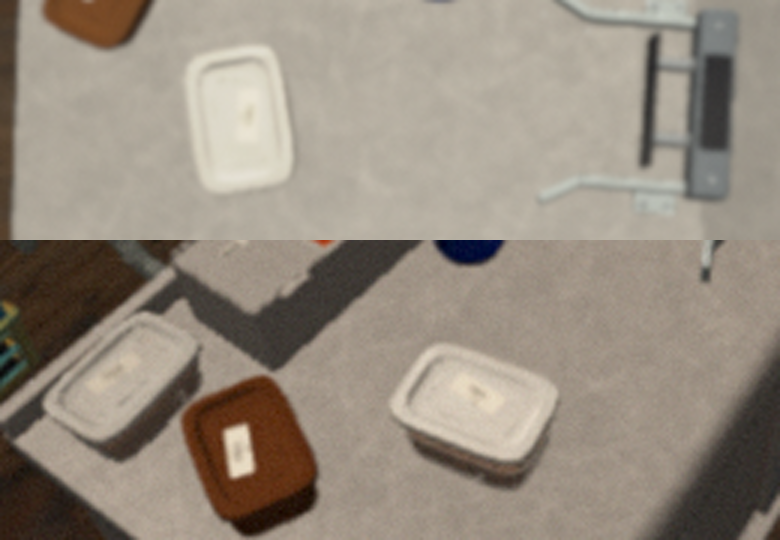

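The crop confirms it. The white tub (top crop 240,118) has a lid top near 72 mm, about 12 mm up, while the brown one and the corner box stand at about 58 mm, shut. Next I'll refine the dock pose and work out the first move.

```bash
cat >> h.py <<'E'
from scipy.spatial.transform import Rotation as Ro
def rel(p,R):  # target TCP position (mm), Rotation -> shift mm in tool axes, rotvec
    s=arm.read_state(); R0=Ro.from_euler("xyz",s["tcp_rot"]); 
    return R0.inv().apply(np.array(p)-s["tcp_pos"]*1000).round(1),(R0.inv()*R).as_rotvec().round(3)
def toolR(heading,tilt):  # heading: push direction angle (rad); tool x = -push
    return Ro.from_euler("z",heading+np.pi)*Ro.from_euler("x",np.pi)*Ro.from_euler("y",-tilt)
def tcp_for_tip(tip,heading,tilt): # tip = leading fingertip corner, mm
    R=toolR(heading,tilt); return np.array(tip)-R.apply([-9.5,0,178]),R
def plane_obj(P,lo,hi,x0,x1,y0,y1):
    m=((P[...,2]>lo)&(P[...,2]<hi)&(P[...,0]>x0)&(P[...,0]<x1)&(P[...,1]>y0)&(P[...,1]<y1)).astype(np.uint8)
    n,l,s,c=cv2.connectedComponentsWithStats(m); i=1+np.argmax(s[1:,4]); return P[l==i]*1000
E
python3 - <<'E'
from h import *
z=np.load("f0.npz")
for n,k in(("top","td"),("scene","sd")):
    P=cloud(n,z[k])
    p=plane_obj(P,.035,.09,.38,.66,-.3,-.1)
    for h in np.radians([-93.5,-94.5,-95.5]):
        u=np.array([np.cos(h),np.sin(h)]); v=np.array([-u[1],u[0]]); a=p[:,:2]@u; b=p[:,:2]@v
        print(n,round(np.degrees(h),1),"along",np.percentile(a,[1,2,98,99]).round(1),"across",np.percentile(b,[.5,2,98,99.5]).round(1),"origin est",(u*(np.percentile(a,98.5)-90)+v*(np.percentile(b,1)+np.percentile(b,99))/2).round(1))
    # housing-only rectangle and rails
    hs=p[(p[:,1]<-195)]; print("housing rect",cv2.minAreaRect(hs[:,:2].astype(np.float32)))
    r=plane_obj(P,.018,.034,.38,.5,-.25,-.07); f=r[(r[:,1]<-100)]
    print("low-x rail",np.polyfit(f[:,1],f[:,0],1),len(f),np.percentile(f[:,0],[5,95]))
    pl=p[p[:,1]>-175]; print("plate",np.polyfit(pl[:,0],pl[:,1],1),len(pl),pl.mean(0))
    l=plane_obj(P,.05,.09,.4,.62,.15,.4); print("tub",cv2.minAreaRect(l[:,:2].astype(np.float32)),np.median(l[:,2]))
h=np.radians(-80.6)
R=toolR(h,0)
print(rel([450,-100,404],R),rel([509,272,300],R))
E
```

```text
top -93.5 along [117.3 118.1 205.  206.7] across [434.1 437.4 623.7 628.2] origin est [ 522.5 -148. ]
top -94.5 along [108.8 109.2 195.9 196.6] across [437.  440.5 626.9 631.2] origin est [ 523.7 -147.9]
top -95.5 along [100.  100.1 186.1 186.8] across [439.8 443.4 629.9 634.2] origin est [ 525.  -147.3]
housing rect ((519.4142456054688, -215.38204956054688), (46.95799255371094, 197.94351196289062), 84.59344482421875)
low-x rail [9.68278207e-02 4.49269869e+02] 115 [427.21168989 441.81176399]
plate [-7.62902578e-02 -1.16714063e+02] 200 [ 519.45712273 -156.34358091   56.03817658]
tub ((507.76318359375, 270.5444641113281), (147.46234130859375, 101.60665893554688), 9.23052978515625) 72.25253719184832
scene -93.5 along [113.2 114.1 200.3 202.9] across [430.4 431.4 622.1 626.5] origin est [ 519.6 -143. ]
scene -94.5 along [104.2 105.1 191.3 193.6] across [433.3 434.5 624.9 629.4] origin est [ 520.7 -143.5]
scene -95.5 along [ 95.1  96.  182.2 184.4] across [436.1 437.6 627.6 632.1] origin est [ 521.8 -144.2]
housing rect ((517.2230224609375, -215.5176239013672), (43.57117462158203, 199.7786865234375), 85.6971206665039)
low-x rail [-2.11009926e-02  4.34512181e+02] 136 [418.69033262 468.90851925]
plate [-8.99802079e-02 -1.02989792e+02] 248 [ 521.9695913  -149.95672442   52.19893271]
tub ((509.8195495605469, 273.0322265625), (150.2823028564453, 104.58182525634766), 9.554405212402344) 71.66569315227345
(array([ 395. , -287.3,    0.6]), array([-1.000e-03, -1.000e-03, -1.412e+00])) (array([ 568.9, -621.3,  105.1]), array([-1.000e-03, -1.000e-03, -1.412e+00]))
```

Emit:
carry_out --targets '[[[395,-287,0],[0,0,-0.7],0.15],[[395,-287,0],[0,0,-0.7],0.15],[[395,-287,0],[0,0,-0.7],0.15],[[395,-287,0],[0,0,-0.7],0.15],[[395,-287,0],[0,0,-0.7],0.15],[[395,-287,0],[0,0,-1.412],0.15],[[395,-287,0],[0,0,-1.412],0.15],[[395,-287,0],[0,0,-1.412],0.15],[[569,-621,105],[0,0,-1.412],0.15],[[569,-621,105],[0,0,-1.412],0.15],[[569,-621,105],[0,0,-1.412],0.15],[[569,-621,105],[0,0,-1.412],0.15]]' --force 20

```text
clock: 1.6
tcp_pos: [0.4878, 0.1394, 0.3368]
tcp_rot: [-3.141, 0.0, 1.735]
ft_force: [1.6, -0.4, 0.9]
width: 0.0393
grasp_force: 0.0
```

Emit:
carry_out --targets '[[[0,0,0],[0,0,0],0.15],[[0,0,0],[0,0,0],0.15]]'

```text
clock: 1.85
tcp_pos: [0.4878, 0.1374, 0.3373]
tcp_rot: [-3.141, 0.0, 1.736]
ft_force: [0.3, 0.5, -0.8]
width: 0.0393
grasp_force: 0.0
```

```bash
python3 - <<'E'
from h import *
s=arm.read_state(); print(s["clock"],s["joint_pos"].round(2),s["width"],s["ft_force"].round(2))
print(rel([509,272,178+80],toolR(np.radians(-80.6),0)))
E
```

```text
1.85 [ 0.12  0.38  1.67 -0.    1.09 -0.04] 0.03933868813282576 [ 0.34  0.52 -0.76]
(array([129.3,  43.1,  79.2]), array([-0.001,  0.   ,  0.001]))
```

Emit:
carry_out --targets '[[[65,22,40],[0,0,0],0.15],[[129,43,70],[0,0,0],0.15],[[129,43,79],[0,0,0],0.15],[[129,43,82],[0,0,0],0.15],[[129,43,85],[0,0,0],0.15],[[129,43,88],[0,0,0],0.15],[[129,43,91],[0,0,0],0.15],[[129,43,94],[0,0,0],0.15],[[129,43,96],[0,0,0],0.15],[[129,43,96],[0,0,0],0.15]]'

```text
clock: 3.1
tcp_pos: [0.5092, 0.2717, 0.2413]
tcp_rot: [-3.141, 0.0, 1.735]
ft_force: [-0.2, -0.5, -0.6]
width: 0.0392
grasp_force: 0.0
```

Emit:
carry_out --targets '[[[0,0,1],[0,0,0],0.15],[[0,0,2],[0,0,0],0.15],[[0,0,2],[0,0,0],0.15]]'

```text
clock: 3.48
tcp_pos: [0.5092, 0.2717, 0.2394]
tcp_rot: [-3.141, 0.0, 1.735]
ft_force: [0.4, 0.3, 0.5]
width: 0.039
grasp_force: 0.0
```

Emit:
carry_out --targets '[[[0,0,1],[0,0,0],0.15],[[0,0,2],[0,0,0],0.15],[[0,0,2.5],[0,0,0],0.15],[[0,0,2.5],[0,0,0],0.15]]'

```text
clock: 3.98
tcp_pos: [0.5092, 0.2718, 0.2382]
tcp_rot: [3.141, -0.0, 1.735]
ft_force: [-2.8, -1.5, 8.9]
width: 0.039
grasp_force: 4.7
```

```bash
python3 - <<'E'
from h import *
for n in("top","scene"):
    im,d=arm.grab_frame(n); P=cloud(n,d)
    l=plane_obj(P,.05,.09,.4,.62,.15,.4); r=cv2.minAreaRect(l[:,:2].astype(np.float32)); e=l[(np.hypot(*(l[:,:2]-[509,272]).T)>50)]
    print(r,np.median(l[:,2]),np.median(e[:,2]),len(e))
E
```

```text
((513.3062133789062, 238.64718627929688), (147.7664794921875, 35.915428161621094), 9.02448558807373) 58.462187135554174 59.255289542023306 255
((501.4386291503906, 288.775146484375), (151.94398498535156, 84.45450592041016), 21.730106353759766) 58.10204841271349 58.94845029574114 485
```

Emit:
carry_out --targets '[[[0,0,1],[0,0,0],0.15],[[0,0,1],[0,0,0],0.15],[[0,0,1],[0,0,0],0.15],[[0,0,1],[0,0,0],0.15]]'

```text
clock: 4.58
tcp_pos: [0.5092, 0.2718, 0.2381]
tcp_rot: [3.14, -0.0, 1.735]
ft_force: [-4.5, -2.0, 16.3]
width: 0.0387
grasp_force: 8.0
```

Emit:
carry_out --targets '[[[0,0,-10],[0,0,0],0.15],[[0,0,-60],[0,0,0],0.15],[[80,0,-100],[0,-0.17,0],0.15],[[160,0,-60],[0,-0.35,0],0.15],[[200,0,-40],[0,-0.52,0],0.15],[[200,0,-40],[0,-0.52,0],0.15],[[200,0,-40],[0,-0.52,0],0.15]]'

```text
clock: 5.45
tcp_pos: [0.4754, 0.4709, 0.274]
tcp_rot: [-3.139, 0.521, 1.739]
ft_force: [0.2, -0.4, 0.5]
width: 0.039
grasp_force: 0.0
```

```bash
python3 - <<'E'
from h import *
s=arm.read_state(); print(s["clock"],s["joint_pos"].round(2),s["ft_force"].round(2),s["tcp_pos"].round(4))
im0=None
for n in("top","scene"):
    im,d=arm.grab_frame(n); P=cloud(n,d)
    l=plane_obj(P,.05,.09,.4,.62,.15,.36); print(n,cv2.minAreaRect(l[:,:2].astype(np.float32)),np.median(l[:,2]))
    cv2.imwrite(f"pics/{n}1.png",cv2.resize(im,(800,600)))
h=np.radians(-80.6); u=np.array([np.cos(h),np.sin(h)])
tip=np.r_[np.array([509,272])-u*75,36]
p,R=tcp_for_tip(tip,h,np.radians(30)); print(p,rel(p,R))
E
```

```text
5.45 [ 0.75  0.81  1.11 -0.43  1.53  0.67] [ 0.19 -0.41  0.49] [0.4754 0.4709 0.274 ]
top ((508.0838623046875, 270.939208984375), (147.19097900390625, 101.7484130859375), 8.75980281829834) 58.061575188969485
scene ((452.36859130859375, 268.0175476074219), (99.52510070800781, 43.94145202636719), 86.39549255371094) 58.86358848333306
[480.87082008 441.91460177 185.40252187] (array([21.6, -0.3, 92.1]), array([-0.   , -0.003, -0.   ]))
```

View pics/scene1.png

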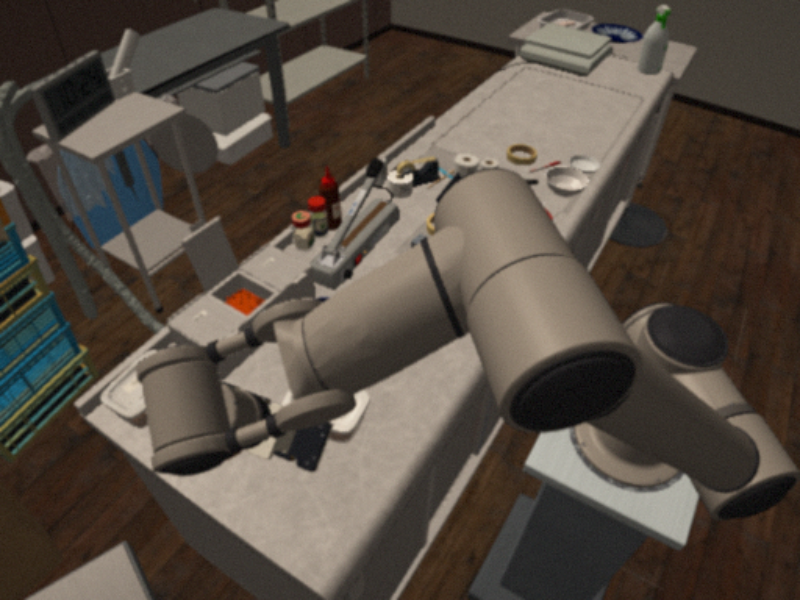

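The scene view shows the gripper tilted at about (290,430), behind the white tub, which is partly hidden at (350,410). The top measurement puts the lid top at 58 mm, so it is shut. Next I lower the fingers behind the tub and list the push path.

Emit:
carry_out --targets '[[[22,0,30],[0,0,0],0.15],[[22,0,70],[0,0,0],0.15],[[22,0,92],[0,0,0],0.15],[[22,0,92],[0,0,0],0.15]]'

```text
clock: 6.05
tcp_pos: [0.4818, 0.4405, 0.185]
tcp_rot: [-3.139, 0.521, 1.733]
ft_force: [-0.1, -0.8, 0.6]
width: 0.0389
grasp_force: 0.0
```

```bash
cat >> h.py <<'E'
TH=np.radians(30)
def path(c0,h0,steps,O=(523,-146),h1=np.radians(-94.9),tan_len=80,c=50,ztip=36):
    """tub centre path: along h0, arc, along dock axis; steps = travel (mm) of the tub centre; prints rows"""
    c0=np.array(c0,float); O=np.array(O,float); u0=np.array([np.cos(h0),np.sin(h0)]); u1=np.array([np.cos(h1),np.sin(h1)])
    s,t=np.linalg.solve(np.c_[u0,u1],O-c0); X=c0+u0*s; a=h1-h0; Rr=tan_len/np.tan(abs(a)/2); L=Rr*abs(a); s1=s-tan_len
    print("corner",X.round(),"before",s.round(1),"after",t.round(1),"total",(s1+L+t-tan_len).round(1))
    for d in steps:
        if d<s1: C,h=c0+u0*d,h0
        elif d<s1+L:
            h=h0+a*(d-s1)/L; n=lambda q:np.sign(a)*np.array([-np.sin(q),np.cos(q)]); C=c0+u0*s1+Rr*(n(h0)-n(h))
        else: h=h1; C=X+u1*(tan_len+d-s1-L)
        u=np.array([np.cos(h),np.sin(h)]); p,R=tcp_for_tip(np.r_[C-u*c,ztip],h,TH)
        sh,rv=rel(p,R); print(d,C.round(),round(np.degrees(h),1),sh.tolist(),rv.tolist())
E
python3 - <<'E'
from h import *
s=arm.read_state(); print(s["clock"],s["ft_force"].round(2),s["tcp_pos"].round(4),s["tcp_rot"].round(3))
path((508.7,271.5),np.radians(-80.8),[-15,0,10,20,30,40,50,60,70,80,90,100,110,120])
E
```

```text
6.05 [-0.1  -0.77  0.63] [0.4818 0.4405 0.185 ] [-3.139  0.521  1.733]
corner [541.  69.] before 204.9 after 216.1 total 420.1
-15 [506. 286.] -80.8 [-7.9, -0.5, 4.1] [-0.001, -0.002, 0.001]
0 [509. 272.] -80.8 [-20.9, -0.5, 11.6] [-0.001, -0.002, 0.001]
10 [510. 262.] -80.8 [-29.6, -0.5, 16.5] [-0.001, -0.002, 0.001]
20 [512. 252.] -80.8 [-38.3, -0.5, 21.5] [-0.001, -0.002, 0.001]
30 [513. 242.] -80.8 [-47.0, -0.5, 26.5] [-0.001, -0.002, 0.001]
40 [515. 232.] -80.8 [-55.6, -0.5, 31.5] [-0.001, -0.002, 0.001]
50 [517. 222.] -80.8 [-64.3, -0.5, 36.5] [-0.001, -0.002, 0.001]
60 [518. 212.] -80.8 [-73.0, -0.5, 41.4] [-0.001, -0.002, 0.001]
70 [520. 202.] -80.8 [-81.6, -0.5, 46.4] [-0.001, -0.002, 0.001]
80 [521. 193.] -80.8 [-90.3, -0.5, 51.4] [-0.001, -0.002, 0.001]
90 [523. 183.] -80.8 [-99.0, -0.5, 56.4] [-0.001, -0.002, 0.001]
100 [525. 173.] -80.8 [-107.7, -0.5, 61.4] [-0.001, -0.002, 0.001]
110 [526. 163.] -80.8 [-116.3, -0.5, 66.4] [-0.001, -0.002, 0.001]
120 [528. 153.] -80.8 [-125.0, -0.5, 71.3] [-0.001, -0.002, 0.001]
```

Emit:
carry_out --targets '[[[-8,0,4],[0,0,0],0.15],[[-15,0,8],[0,0,0],0.15],[[-21,0,11.5],[0,0,0],0.15],[[-26,0,14.5],[0,0,0],0.15],[[-32,0,18],[0,0,0],0.15],[[-39,0,22],[0,0,0],0.15],[[-47,0,26.5],[0,0,0],0.15],[[-55.5,0,31.5],[0,0,0],0.15],[[-64,0,36.5],[0,0,0],0.15],[[-73,0,41.5],[0,0,0],0.15],[[-81.5,0,46.5],[0,0,0],0.15],[[-90,0,51.5],[0,0,0],0.15]]'

```text
clock: 7.55
tcp_pos: [0.498, 0.3413, 0.1862]
tcp_rot: [3.138, 0.518, 1.734]
ft_force: [-0.9, 5.8, 4.3]
width: 0.0389
grasp_force: 2.9
```

```bash
cat >> h.py <<'E'
def tubfit(P,x0=.38,x1=.66,y0=-.25,y1=.4):
    l=plane_obj(P,.048,.09,x0,x1,y0,y1); r=cv2.minAreaRect(l[:,:2].astype(np.float32)); return np.array(r[0]).round(1),np.array(r[1]).round(1),round(r[2],1),np.median(l[:,2]).round(1),l
E
python3 - <<'E'
from h import *
s=arm.read_state(); print(s["clock"],s["ft_force"].round(2),s["tcp_pos"].round(4),s["tcp_rot"].round(3))
R=Ro.from_euler("xyz",s["tcp_rot"]); print("tip",s["tcp_pos"]*1000+R.apply([-9.5,0,178]))
im,d=arm.grab_frame("top"); P=cloud("top",d)
hs=cv2.cvtColor(im,cv2.COLOR_BGR2HSV)
cv2.imwrite("pics/top2.png",cv2.resize(im[140:290,90:350],None,fx=3,fy=3,interpolation=cv2.INTER_CUBIC))
E
```

```text
7.55 [-0.92  5.84  4.31] [0.498  0.3413 0.1862] [3.138 0.518 1.734]
tip [514.21971551 246.32062188  36.23160498]
```

View pics/top2.png

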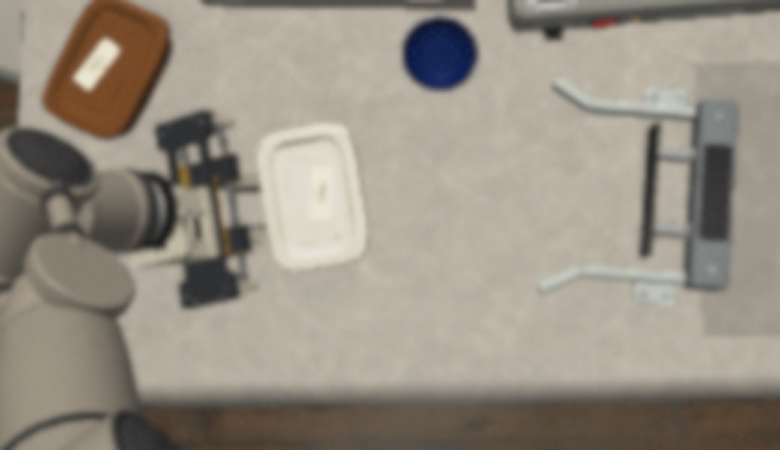

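The crop shows the two fingers against the tub's long side at about (258,195) and the tub still aligned at (312,195). The way to the dock bay (mouth at 555,190) is clear. Now I'll measure the tub and continue.

```bash
cat >> h.py <<'E'
def tub():
    im,d=arm.grab_frame("top"); P=cloud("top",d); hs=cv2.cvtColor(im,cv2.COLOR_BGR2HSV)
    m=((P[...,2]>.046)&(P[...,2]<.075)&(hs[...,2]>140)&(hs[...,1]<60)&(P[...,0]>.4)&(P[...,0]<.64)&(P[...,1]<.36)).astype(np.uint8)
    m=cv2.morphologyEx(cv2.morphologyEx(m,cv2.MORPH_CLOSE,np.ones((5,5))),cv2.MORPH_OPEN,np.ones((9,9)))
    n,l,s,c=cv2.connectedComponentsWithStats(m); i=1+np.argmax(s[1:,4]); p=P[l==i]*1000
    r=cv2.minAreaRect(p[:,:2].astype(np.float32)); a=r[2] if r[1][0]>r[1][1] else r[2]-90
    print("tub",np.round(r[0],1),np.round(r[1],1),"heading",round(a-90,1),"z",np.median(p[:,2]).round(1),s[i,4]); return im
E
python3 - <<'E'
from h import *
tub()
# rows from the measured tip, c = 47
path((508.7,271.5),np.radians(-80.8),[70,80,90,100,110,120,130,140,150,160,170,180],c=47.5)
E
```

```text
tub [525. 189.] [158.5  95.6] heading -57.3 z nan 1503
corner [541.  69.] before 204.9 after 216.1 total 420.1
70 [520. 202.] -80.8 [4.7, -0.6, -2.1] [0.003, -0.004, 0.002]
80 [521. 193.] -80.8 [-4.0, -0.6, 2.9] [0.003, -0.004, 0.002]
90 [523. 183.] -80.8 [-12.6, -0.7, 7.8] [0.003, -0.004, 0.002]
100 [525. 173.] -80.8 [-21.3, -0.7, 12.8] [0.003, -0.004, 0.002]
110 [526. 163.] -80.8 [-30.0, -0.7, 17.8] [0.003, -0.004, 0.002]
120 [528. 153.] -80.8 [-38.7, -0.8, 22.7] [0.003, -0.004, 0.002]
130 [529. 143.] -81.3 [-47.4, 0.3, 27.7] [0.007, -0.004, 0.009]
140 [531. 133.] -82.1 [-56.1, 2.4, 32.7] [0.015, -0.004, 0.023]
150 [532. 123.] -83.0 [-64.8, 4.3, 37.7] [0.022, -0.004, 0.036]
160 [533. 113.] -83.9 [-73.6, 6.0, 42.7] [0.03, -0.004, 0.049]
170 [534. 103.] -84.8 [-82.4, 7.6, 47.7] [0.038, -0.004, 0.063]
180 [535.  94.] -85.7 [-91.2, 9.0, 52.7] [0.046, -0.004, 0.076]
```

```bash
sed -i 's/p=P\[l==i\]\*1000$/m0=(l==i)\&(P[...,2]>.046)\&(P[...,2]<.075)\&(P[...,1]<YMAX); p=P[m0]*1000; k=np.abs(p[:,:2]-np.median(p[:,:2],0)).max(1)<95; p=p[k]/; s/^def tub():/YMAX=.36\ndef tub():/' h.py
python3 - <<'E'
import h
from h import *
s=arm.read_state(); h.YMAX=.244
im=tub()
d=arm.grab_frame("top")[1]; P=cloud("top",d)*1000
l=P[(P[...,2]>46)&(P[...,2]<72)&(P[...,0]>400)&(P[...,0]<640)&(P[...,1]<242)&(P[...,1]>80)]
u=np.array([np.cos(np.radians(-80.8)),np.sin(np.radians(-80.8))]); v=np.array([-u[1],u[0]]); a=(l[:,:2]@u);b=l[:,:2]@v
print(np.percentile(a,[.5,2,50,98,99.5]),np.percentile(b,[.5,2,50,98,99.5])," expected centre at tip+50:",(np.array([514.2,246.3])+50*u)@np.c_[u,v])
E
```

```text
tub [521.  195.4] [147.1 102.6] heading -82.1 z 58.1 1502
[-158.62804973 -155.37023372 -108.40676495  -61.12370237  -58.97554955] [472.14345646 474.95357434 541.81576134 614.78664864 617.70366632]  expected centre at tip+50: [-110.92075538  546.96420403]
```

```bash
python3 - <<'E'
from h import *
path((521.5,195.5),np.radians(-81.5),list(range(0,260,15)),c=50.5,tan_len=75)
E
```

```text
corner [541.  65.] before 132.3 after 211.4 total 343.0
0 [522. 196.] -81.5 [0.7, 1.9, -0.3] [0.008, -0.004, 0.013]
15 [524. 181.] -81.5 [-12.3, 1.7, 7.1] [0.008, -0.004, 0.013]
30 [526. 166.] -81.5 [-25.3, 1.4, 14.6] [0.008, -0.004, 0.013]
45 [528. 151.] -81.5 [-38.3, 1.2, 22.0] [0.008, -0.004, 0.013]
60 [530. 136.] -81.7 [-51.3, 1.6, 29.5] [0.01, -0.004, 0.017]
75 [532. 121.] -83.1 [-64.4, 4.6, 37.0] [0.022, -0.004, 0.037]
90 [534. 106.] -84.4 [-77.6, 7.2, 44.5] [0.034, -0.004, 0.058]
105 [535.  91.] -85.8 [-90.8, 9.5, 52.1] [0.045, -0.004, 0.078]
120 [536.  76.] -87.1 [-104.1, 11.4, 59.7] [0.057, -0.004, 0.099]
135 [537.  61.] -88.5 [-117.4, 13.0, 67.3] [0.069, -0.004, 0.119]
150 [537.  46.] -89.8 [-130.7, 14.2, 74.9] [0.08, -0.004, 0.139]
165 [537.  31.] -91.2 [-144.0, 15.0, 82.5] [0.092, -0.004, 0.16]
180 [536.  16.] -92.5 [-157.4, 15.5, 90.2] [0.104, -0.004, 0.18]
195 [536.   2.] -93.9 [-170.7, 15.6, 97.8] [0.116, -0.004, 0.2]
210 [534. -13.] -94.9 [-183.9, 14.6, 105.4] [0.125, -0.004, 0.216]
225 [533. -28.] -94.9 [-196.5, 10.9, 112.6] [0.125, -0.004, 0.216]
240 [532. -43.] -94.9 [-209.2, 7.2, 119.8] [0.125, -0.004, 0.216]
255 [531. -58.] -94.9 [-221.8, 3.5, 127.1] [0.125, -0.004, 0.216]
```

Emit:
carry_out --targets '[[[-6,0.5,3.5],[0.003,0,0.004],0.15],[[-12.5,1,7],[0.005,0,0.008],0.15],[[-25.5,1.4,14.5],[0.007,0,0.011],0.15],[[-38.5,1.4,22],[0.008,0,0.013],0.15],[[-51.5,2,29.5],[0.01,0,0.017],0.15],[[-64.5,4.5,37],[0.022,0,0.037],0.15],[[-77.5,7,44.5],[0.034,0,0.058],0.15],[[-91,9.5,52],[0.045,0,0.078],0.15],[[-104,11.5,59.7],[0.057,0,0.099],0.15],[[-111,12.3,63.5],[0.063,0,0.109],0.15],[[-117.5,13,67.3],[0.069,0,0.119],0.15],[[-117.5,13,67.3],[0.069,0,0.119],0.15]]'

```text
clock: 9.25
tcp_pos: [0.5329, 0.2088, 0.1853]
tcp_rot: [-3.141, 0.52, 1.598]
ft_force: [0.4, 0.6, 0.3]
width: 0.0389
grasp_force: 0.6
```

```bash
python3 - <<'E'
import h
from h import *
s=arm.read_state(); R=Ro.from_euler("xyz",s["tcp_rot"]); tip=s["tcp_pos"]*1000+R.apply([-9.5,0,178]); print(s["clock"],s["ft_force"].round(1),tip,np.degrees(s["tcp_rot"][2])-180)
h.YMAX=tip[1]/1000-.001; tub()
path((538,60),np.radians(-88.5),list(range(0,180,15)),c=50.5,tan_len=50)
E
```

```text
9.25 [0.4 0.6 0.3] [535.35755517 112.10869094  35.54558341] -88.46692958661066
tub [536.2  60.3] [ 99.6 144.7] heading -90.0 z 57.8 1487
corner [539.  36.] before 23.8 after 182.9 total 206.6
0 [538.  60.] -90.2 [-1.3, 5.3, 0.5] [0.014, -0.003, 0.026]
15 [537.  45.] -91.1 [-14.4, 7.2, 8.0] [0.022, -0.003, 0.041]
30 [537.  30.] -92.1 [-27.5, 8.8, 15.5] [0.031, -0.003, 0.055]
45 [536.  15.] -93.1 [-40.6, 10.2, 23.0] [0.039, -0.003, 0.07]
60 [535.   0.] -94.0 [-53.8, 11.4, 30.5] [0.047, -0.003, 0.085]
75 [534. -15.] -94.9 [-66.9, 12.1, 38.1] [0.055, -0.003, 0.098]
90 [533. -30.] -94.9 [-79.8, 10.4, 45.5] [0.055, -0.003, 0.098]
105 [532. -45.] -94.9 [-92.8, 8.7, 52.9] [0.055, -0.003, 0.098]
120 [530. -60.] -94.9 [-105.7, 7.0, 60.3] [0.055, -0.003, 0.098]
135 [529. -75.] -94.9 [-118.6, 5.3, 67.7] [0.055, -0.003, 0.098]
150 [528. -90.] -94.9 [-131.6, 3.7, 75.2] [0.055, -0.003, 0.098]
165 [ 527. -105.] -94.9 [-144.5, 2.0, 82.6] [0.055, -0.003, 0.098]
```

```bash
python3 - <<'E'
from h import *
path((537.5,60.3),np.radians(-89),list(range(0,170,12)),c=50.5,tan_len=32)
E
```

```text
corner [538.  29.] before 30.9 after 176.1 total 206.9
0 [537.  60.] -89.1 [-1.0, 2.4, 0.3] [0.004, -0.003, 0.01]
12 [538.  48.] -90.2 [-11.4, 5.0, 6.3] [0.014, -0.003, 0.027]
24 [537.  36.] -91.3 [-21.9, 7.4, 12.3] [0.024, -0.003, 0.044]
36 [537.  24.] -92.4 [-32.5, 9.5, 18.3] [0.033, -0.003, 0.06]
48 [536.  12.] -93.5 [-43.0, 11.4, 24.4] [0.043, -0.003, 0.077]
60 [536.   0.] -94.6 [-53.6, 13.1, 30.5] [0.053, -0.003, 0.094]
72 [535. -12.] -94.9 [-64.1, 12.4, 36.4] [0.055, -0.003, 0.098]
84 [533. -24.] -94.9 [-74.4, 11.1, 42.4] [0.055, -0.003, 0.098]
96 [532. -36.] -94.9 [-84.7, 9.7, 48.3] [0.055, -0.003, 0.098]
108 [531. -47.] -94.9 [-95.1, 8.4, 54.2] [0.055, -0.003, 0.098]
120 [530. -59.] -94.9 [-105.4, 7.1, 60.2] [0.055, -0.003, 0.098]
132 [529. -71.] -94.9 [-115.8, 5.7, 66.1] [0.055, -0.003, 0.098]
144 [528. -83.] -94.9 [-126.1, 4.4, 72.0] [0.055, -0.003, 0.098]
156 [527. -95.] -94.9 [-136.5, 3.0, 78.0] [0.055, -0.003, 0.098]
168 [ 526. -107.] -94.9 [-146.8, 1.7, 83.9] [0.055, -0.003, 0.098]
```

Emit:
carry_out --targets '[[[-5,2,2.5],[0.004,0,0.009],0.15],[[-11.5,4,6.3],[0.012,0,0.024],0.15],[[-22,6.5,12.3],[0.023,0,0.042],0.15],[[-32.5,9,18.3],[0.033,0,0.06],0.15],[[-43,11,24.4],[0.043,0,0.077],0.15],[[-53.5,12.5,30.4],[0.053,0,0.094],0.15],[[-64,12.4,36.4],[0.055,0,0.098],0.15],[[-70,11.7,39.8],[0.055,0,0.098],0.15],[[-74.5,11,42.4],[0.055,0,0.098],0.15],[[-74.5,11,42.4],[0.055,0,0.098],0.15]]'

```text
clock: 10.55
tcp_pos: [0.5459, 0.1231, 0.1855]
tcp_rot: [-3.141, 0.521, 1.485]
ft_force: [-0.2, 1.1, -1.2]
width: 0.0392
grasp_force: 0.3
```

```bash
python3 - <<'E'
import h
from h import *
s=arm.read_state(); R=Ro.from_euler("xyz",s["tcp_rot"]); tip=s["tcp_pos"]*1000+R.apply([-9.5,0,178]); print(s["clock"],s["ft_force"].round(1),tip,np.degrees(s["tcp_rot"][2])-180)
h.YMAX=tip[1]/1000-.001; im=tub()
cv2.imwrite("pics/top3.png",cv2.resize(im[150:260,190:350],None,fx=5,fy=5,interpolation=cv2.INTER_CUBIC))
E
```

```text
10.55 [-0.2  1.1 -1.2] [537.5315591   26.65862911  35.8383671 ] -94.9208579554512
tub [533.5 -24. ] [ 99.8 147.5] heading -90.8 z 57.7 1493
```

View pics/top3.png

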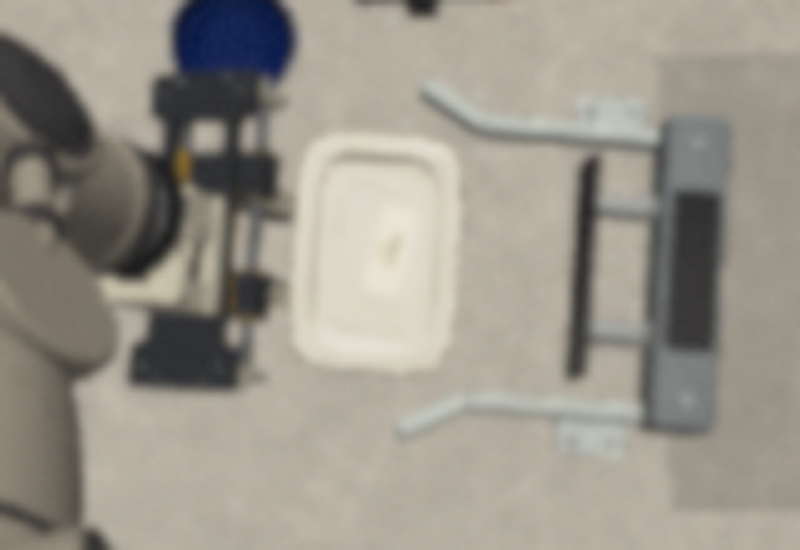

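The crop shows the tub at (377,252), square with the dock: its edges lean about 4 to 5° like the plate (592,158)-(575,378), and it is centred between the rails at about (560,130) and (560,408). I push straight on.

Emit:
carry_out --targets '[[[-4.3,0,2.5],[0,0,0],0.15],[[-13,0,7.5],[0,0,0],0.15],[[-21.6,0,12.5],[0,0,0],0.15],[[-26,0,15],[0,0,0],0.15],[[-30.3,0,17.5],[0,0,0],0.15],[[-33,0,19],[0,0,0],0.15],[[-35.5,0,20.5],[0,0,0],0.15],[[-38,0,22],[0,0,0],0.15]]'

```text
clock: 11.6
tcp_pos: [0.5423, 0.0799, 0.1854]
tcp_rot: [3.141, 0.52, 1.485]
ft_force: [-0.1, 5.2, 2.1]
width: 0.0394
grasp_force: 2.5
```

Emit:
carry_out --targets '[[[-2.6,0,1.5],[0,0,0],0.15],[[-5.2,0,3],[0,0,0],0.15]]'

```text
clock: 11.85
tcp_pos: [0.5418, 0.0739, 0.1854]
tcp_rot: [3.141, 0.52, 1.485]
ft_force: [-0.0, 5.2, 2.7]
width: 0.039
grasp_force: 2.5
```

Emit:
carry_out --targets '[[[-2.6,0,1.5],[0,0,0],0.15],[[-5.2,0,3],[0,0,0],0.15]]'

```text
clock: 12.1
tcp_pos: [0.5413, 0.0679, 0.1854]
tcp_rot: [3.141, 0.52, 1.485]
ft_force: [1.5, 4.6, 1.9]
width: 0.0387
grasp_force: 2.5
```

```bash
python3 - <<'E'
import h
from h import *
s=arm.read_state(); R=Ro.from_euler("xyz",s["tcp_rot"]); tip=s["tcp_pos"]*1000+R.apply([-9.5,0,178]); print(s["clock"],s["ft_force"].round(1),tip,np.degrees(s["tcp_rot"][2])-180)
h.YMAX=tip[1]/1000-.001; im=tub()
for i in range(6):
    arm.grab_frame("top"); s=arm.read_state(); print(s["clock"],s["ft_force"].round(1))
cv2.imwrite("pics/top4.png",cv2.resize(im[150:260,190:350],None,fx=5,fy=5,interpolation=cv2.INTER_CUBIC))
E
```

```text
12.1 [1.5 4.6 1.9] [533.13690854 -28.42948921  35.66000756] -94.92629834432735
tub [529.2 -79.7] [100.  147.4] heading -91.5 z 57.8 1497
12.2 [0.3 3.5 1.8]
12.25 [1.4 2.9 2.3]
12.3 [1.2 2.6 0.9]
12.35 [0.6 2.5 1.8]
12.4 [1.  2.9 1.4]
12.45 [1.1 2.6 1.7]
```

View pics/top4.png

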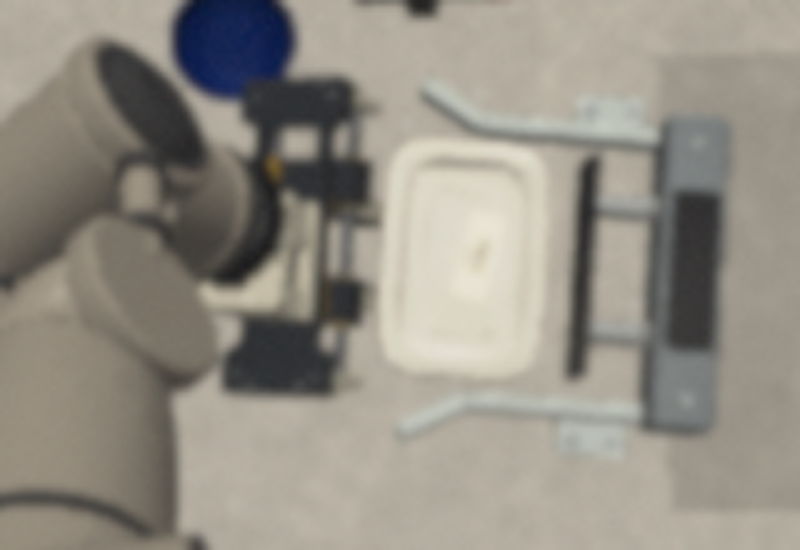

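The tub is at (463,258), inside the rails and square, with a gap of roughly 15 to 20 mm to the plate at (583,268). Sliding alone takes about 5 N. Next I approach slowly.

Emit:
carry_out --targets '[[[-1.7,0,1],[0,0,0],0.15],[[-3.5,0,2],[0,0,0],0.15],[[-5.2,0,3],[0,0,0],0.15],[[-7,0,4],[0,0,0],0.15],[[-8.7,0,5],[0,0,0],0.15]]'

```text
clock: 13.08
tcp_pos: [0.5404, 0.0581, 0.1854]
tcp_rot: [3.141, 0.52, 1.485]
ft_force: [0.3, 6.1, 2.6]
width: 0.0392
grasp_force: 2.6
```

Emit:
carry_out --targets '[[[-1,0,0.6],[0,0,0],0.15],[[-2,0,1.2],[0,0,0],0.15],[[-3,0,1.8],[0,0,0],0.15]]'

```text
clock: 13.45
tcp_pos: [0.5402, 0.0547, 0.1853]
tcp_rot: [3.141, 0.52, 1.485]
ft_force: [0.7, 7.7, 4.1]
width: 0.0391
grasp_force: 2.7
```

Emit:
carry_out --targets '[[[-1,0,0.6],[0,0,0],0.15],[[-2,0,1.2],[0,0,0],0.15]]'

```text
clock: 13.7
tcp_pos: [0.54, 0.0524, 0.1853]
tcp_rot: [3.141, 0.52, 1.485]
ft_force: [-0.5, 6.2, 3.3]
width: 0.039
grasp_force: 2.8
```

Emit:
carry_out --targets '[[[-1,0,0.6],[0,0,0],0.15],[[-2,0,1.2],[0,0,0],0.15]]'

```text
clock: 13.95
tcp_pos: [0.5398, 0.0501, 0.1853]
tcp_rot: [3.141, 0.52, 1.485]
ft_force: [0.7, 7.5, 2.7]
width: 0.0388
grasp_force: 2.8
```

Emit:
carry_out --targets '[[[-1,0,0.6],[0,0,0],0.15],[[-2,0,1.2],[0,0,0],0.15]]'

```text
clock: 14.2
tcp_pos: [0.5396, 0.0478, 0.1853]
tcp_rot: [3.14, 0.52, 1.485]
ft_force: [-0.4, 6.1, 2.4]
width: 0.039
grasp_force: 2.8
```

Emit:
carry_out --targets '[[[-1,0,0.6],[0,0,0],0.15],[[-2,0,1.2],[0,0,0],0.15]]'

```text
clock: 14.45
tcp_pos: [0.5395, 0.0458, 0.1853]
tcp_rot: [3.14, 0.519, 1.484]
ft_force: [1.0, 10.4, 5.4]
width: 0.0391
grasp_force: 4.9
```

```bash
python3 - <<'E'
import h
from h import *
F=[]
s=arm.read_state(); R=Ro.from_euler("xyz",s["tcp_rot"]); tip=s["tcp_pos"]*1000+R.apply([-9.5,0,178]); print(s["clock"],s["ft_force"].round(1),tip,np.degrees(s["tcp_rot"][2])-180)
h.YMAX=tip[1]/1000-.001; im=tub()
for i in range(5):
    arm.grab_frame("top"); F.append(arm.read_state()["ft_force"])
print(np.round(F,1).tolist())
cv2.imwrite("pics/top5.png",cv2.resize(im[150:260,190:350],None,fx=5,fy=5,interpolation=cv2.INTER_CUBIC))
E
```

```text
14.45 [ 1.  10.4  5.4] [531.41252045 -50.3909224   35.43343657] -94.9558645399605
tub [ 526.  -101.4] [ 99.9 147.5] heading -91.3 z 57.8 1504
[[0.4, 8.6, 4.4], [0.2, 8.7, 4.0], [0.7, 8.7, 4.5], [0.8, 8.4, 4.8], [-0.0, 8.7, 5.5]]
```

View pics/top5.png

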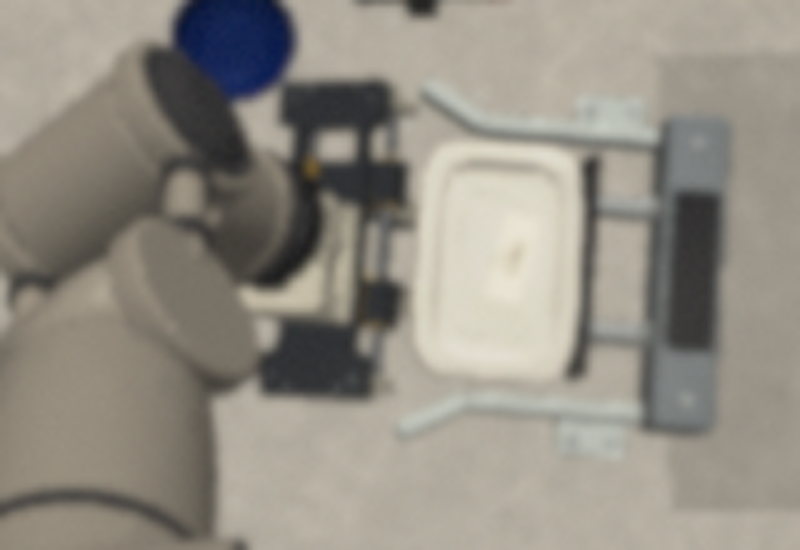

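The tub, at (500,262), now touches the plate at (585,265) and the wrist force jumped to about 10 N. I press on in small steps.

Emit:
carry_out --targets '[[[-1,0,0.6],[0,0,0],0.15],[[-2,0,1.2],[0,0,0],0.15],[[-3,0,1.7],[0,0,0],0.15]]'

```text
clock: 15.12
tcp_pos: [0.5393, 0.0428, 0.1855]
tcp_rot: [3.139, 0.518, 1.484]
ft_force: [1.0, 11.9, 4.7]
width: 0.0388
grasp_force: 5.5
```

Emit:
carry_out --targets '[[[-1,0,0.6],[0,0,0],0.15],[[-2,0,1.2],[0,0,0],0.15]]'

```text
clock: 15.38
tcp_pos: [0.5391, 0.0406, 0.1854]
tcp_rot: [3.139, 0.518, 1.484]
ft_force: [0.7, 12.8, 4.9]
width: 0.039
grasp_force: 6.1
```

Emit:
carry_out --targets '[[[-1,0,0.6],[0,0,0],0.15],[[-2,0,1.2],[0,0,0],0.15]]'

```text
clock: 15.62
tcp_pos: [0.539, 0.0385, 0.1855]
tcp_rot: [3.138, 0.517, 1.484]
ft_force: [1.6, 14.6, 5.5]
width: 0.039
grasp_force: 6.6
```

Emit:
carry_out --targets '[[[-1,0,0.6],[0,0,0],0.15],[[-2,0,1.2],[0,0,0],0.15],[[-2.6,0,1.5],[0,0,0],0.15]]'

```text
clock: 16.0
tcp_pos: [0.5387, 0.0357, 0.1855]
tcp_rot: [3.138, 0.517, 1.484]
ft_force: [0.3, 16.6, 6.7]
width: 0.0392
grasp_force: 7.1
```

Emit:
carry_out --targets '[[[0,0,0],[0,0,0],0.15],[[0,0,0],[0,0,0],0.15],[[0,0,0],[0,0,0],0.15],[[0,0,0],[0,0,0],0.15]]'

```text
clock: 16.5
tcp_pos: [0.5387, 0.0357, 0.1855]
tcp_rot: [3.138, 0.517, 1.484]
ft_force: [0.2, 15.0, 7.0]
width: 0.0389
grasp_force: 6.8
```

```bash
python3 - <<'E'
import h
from h import *
F=[]
s=arm.read_state(); R=Ro.from_euler("xyz",s["tcp_rot"]); tip=s["tcp_pos"]*1000+R.apply([-9.5,0,178]); print(s["clock"],s["ft_force"].round(1),tip)
h.YMAX=tip[1]/1000-.001; im=tub()
for i in range(10):
    _,d=arm.grab_frame("top"); F.append(arm.read_state()["ft_force"])
print(np.mean(F,0).round(1),np.std(F,0).round(1))
z=np.load("f0.npz")
for dd in(z["td"],d):
    P=cloud("top",dd)*1000; l=P[(P[...,2]>50)&(P[...,2]<75)&(P[...,0]>455)&(P[...,0]<590)&(P[...,1]<-135)&(P[...,1]>-185)]
    u=np.array([-.0854,-.9963]); a=l[:,:2]@u; print(len(l),np.histogram(a,bins=np.arange(90,150,4)))
E
```

```text
16.5 [ 0.2 15.   7. ] [530.99598613 -60.31739696  35.49152334]
tub [ 525.8 -110.7] [100.4 147.4] heading -91.8 z 57.6 1506
[ 0.7 14.5  6.8] [0.3 0.8 0.5]
133 (array([ 0,  0,  0, 22, 63, 47,  1,  0,  0,  0,  0,  0,  0,  0]), array([ 90,  94,  98, 102, 106, 110, 114, 118, 122, 126, 130, 134, 138,
       142, 146]))
463 (array([34, 55, 56, 62, 53, 45, 63, 56, 18,  0,  0,  0,  0,  0]), array([ 90,  94,  98, 102, 106, 110, 114, 118, 122, 126, 130, 134, 138,
       142, 146]))
```

Emit:
carry_out --targets '[[[0,0,0],[0,0,0],0.15],[[0,0,0],[0,0,0],0.15],[[3,0,-1.7],[0,0,0],0.15],[[7,0,-4],[0,0,0],0.15],[[13,0,-7.5],[0,0,0],0.15],[[26,0,-15],[0,0,0],0.15],[[43,0,-25],[0,0,0],0.15],[[70,0,-60],[0,0,0],0.15],[[100,0,-100],[0,0,0],0.15],[[120,0,-150],[0,0,0],0.15],[[120,0,-150],[0,0,0],0.15],[[120,0,-150],[0,0,0],0.15]]'

```text
clock: 18.55
tcp_pos: [0.5531, 0.2125, 0.2548]
tcp_rot: [-3.141, 0.521, 1.486]
ft_force: [-0.6, -0.4, -0.2]
width: 0.0389
grasp_force: 0.0
```

```bash
python3 - <<'E'
import h
from h import *
s=arm.read_state(); print(s["clock"],s["ft_force"].round(1),s["tcp_pos"].round(3))
h.YMAX=0.0; im=tub()
O=np.array([523,-146]);hh=np.radians(-94.9);u=np.array([np.cos(hh),np.sin(hh)]);v=np.array([-u[1],u[0]])
_,d=arm.grab_frame("scene");P=cloud("scene",d); l=plane_obj(P,.048,.075,.42,.64,-.14,0); print(cv2.minAreaRect(l[:,:2].astype(np.float32)),np.median(l[:,2]))
_,d=arm.grab_frame("top");P=cloud("top",d)*1000; l=P[(P[...,2]>48)&(P[...,2]<70)&(P[...,0]>430)&(P[...,0]<620)&(P[...,1]<-10)&(P[...,1]>-190)]
q=l[:,:2]-O; a,b=q@u,q@v; m=a<5
print("along",np.percentile(a,[.5,2]),"across",np.percentile(b[a<-15],[1,2,98,99]))
e=[]
for b0 in range(-36,40,8):
    k=(b>b0)&(b<b0+8)&(a<0)
    if k.sum()>3:e.append((b0+4,np.percentile(a[k],3)))
print("rear edge tilt deg",np.degrees(np.arctan(np.polyfit(*np.array(e).T,1)[0])),np.array(e).round(1).tolist())
cv2.imwrite("pics/top6.png",cv2.resize(im[150:260,190:350],None,fx=5,fy=5,interpolation=cv2.INTER_CUBIC))
E
```

```text
18.55 [-0.6 -0.4 -0.2] [0.553 0.213 0.255]
tub [ 526.3 -102.9] [102.5 147.6] heading -93.1 z 57.8 1502
((525.9591674804688, -93.03819274902344), (94.76439666748047, 147.54733276367188), 88.87813568115234) 56.62054566131441
along [-93.48913385 -91.31655628] across [-72.79030903 -70.63027439  69.77213389  71.24803907]
rear edge tilt deg -0.20026046155332486 [[-32.0, -91.2], [-24.0, -89.4], [-16.0, -92.4], [-8.0, -91.1], [0.0, -93.5], [8.0, -89.1], [16.0, -91.4], [24.0, -90.1], [32.0, -92.5], [40.0, -90.9]]
```

View pics/top6.png

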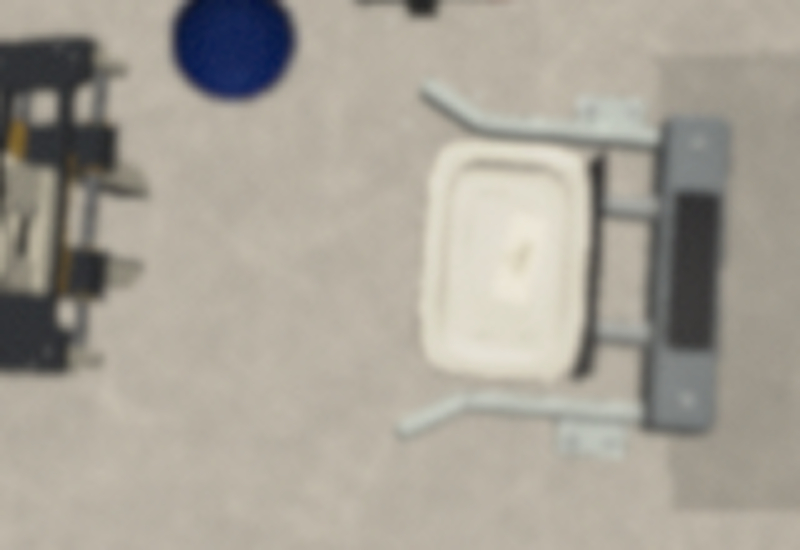

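The tub, at (505,262), is square against the plate and centred between the rails. Its lid top is at 58 mm, so it is shut, and the gripper is well clear at about (60,200). I'm handing in.

```bash
python3 -c "
from station import arm
print(arm.sign_off())"
```

```text
the job is handed in; nothing more can be done
None
```

I pressed the tub's lid shut and slid the tub square into the bay. I held it on the plate for about 1.3 s at an estimated 9 to 11 N (wrist force less sliding friction), then let go with the gripper clear and handed in at about 19 s; no verdict came back.

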